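Hold the valve knob down for the set screw

TASK

Pick up the loose red knob and fit its square bore over the square spindle of the bench valve, with the knob's brass screw boss on the same side as the yellow index mark. Then push the knob down on the spring washer with a steady force of about 10 N, not so hard that the spring bottoms out, and finish while still holding the knob pressed down like that, so that a colleague can tighten the set screw. Leave the other things on the bench where they stand.

Things in the scene. Friction and masses are not known exactly. Their poses are not given: they have to be found in the camera images.
- knob: loose red knob, about 0.14 kg, 63 mm high, upright on the bench. Origin at the centre of its underside, z up. Round skirt 52 mm in diameter, 30 mm high. From below, a square bore 18 mm wide and 26 mm deep, its sides parallel to the knob's x and y.
- knob_grip (a point): middle of the red bar grip, 52 mm above the knob's underside. The bar lies along the knob's x, 50 mm long, 22 mm wide (along its y), from 30 to 63 mm above the underside; close the fingers across the 22 mm width.
- screw_boss (a point): point at the brass set-screw boss, 30 mm from the knob's axis on its -x side, 13 mm above its underside; the boss sticks out 5 mm from the skirt. A white line on the bar's top lies towards the same side.
- valve: bench valve, fixed. Origin under its grey base plate (110 x 90 x 12 mm), on the spindle's axis, z up. Steel body 60 mm in diameter up to z = 50 mm, brass pipe stubs to +y and -y (52 mm out, at z = 32 mm). Yellow index mark on its -x side. The knob is rightly fitted when its x and y point the same way as the valve's.
- spindle_top (a point): centre of the top end of the upright brass square spindle, 78 mm above the bench. Spindle 16 mm wide, sides parallel to the valve's x and y, the last 5 mm tapered; it does not turn.
- index_mark (a point): point on the yellow mark: 30 mm from the spindle's axis on the valve's -x side, 50 mm above the bench.
- washer_top (a point): centre of the upper face of the dark round spring washer (48 mm in diameter, round the spindle); 64 mm above the bench when free. The knob's underside comes to rest on it.
- washer (a joint): how far the spring washer is pushed down, m: 0 free, 0.010 bottomed out. The spring pushes up with 2 N at the start of its travel and 1.5 N more per mm: 10 N at about 5.3 mm, 17 N when bottomed out.
- wash_bottle: white wash bottle with red cap, 186 mm high, bystander; origin under its centre.
- beaker: clear beaker, 54 mm in diameter, 66 mm high, bystander; origin under its centre.
- timer: white bench timer, 38 x 64 x 62 mm, bystander; origin under its centre.
- bomb_a: steel pressure vessel with screw cap, 70 mm in diameter, 148 mm high, bystander; origin under its centre.
- tape_roll: brown tape roll lying flat, 67 mm in diameter, 19 mm high, bystander; origin under its centre.

How it is judged:
By the outcome, as a careful person would: the job done as asked, in the order asked, and still so for the second after the job is handed in, while the arm keeps its last pose, push and grip.
It also fails if it takes over 45 s, if anything falls off the work surface, if the arm or the gripper's body presses on something with over 40 N, if the wrist force passes 120 N, or if a joint passes its speed limit or range.

ROBOT

A 6-joint arm with a two-finger parallel gripper is mounted at the origin on a cart in front of the work surface, level with it; the furniture and walls round the work are solid. World frame = base frame: x ahead of the robot, y to its left, z up, the work surface at z = 0. Lengths are in m, angles in rad, forces in N, time in s.
With the tool pointing down it reaches from about 0.325 to 0.9 m from the base axis. Payload 3.5 kg.
Tool frame: the origin (TCP) lies midway between the tips of the shut fingers; the grasp point (between the pads) lies 19 mm behind it (hold_point_z is the distance from the TCP to the grasp point, in m); z points along the fingers, y is the line along which they close (so a half turn about z gives the same grasp; the last joint's range is limited). The gripper opens to 85 mm and grips with 20 to 120 N. Pads are 22 mm wide; open, the fingers measure 114 mm over their backs; the gripper's body (76 mm by 85 mm) begins 54 mm behind the grasp point. The pads swing forward as they close: fully open they stand 13 mm farther back than shut.
Start: joints at [-1.429, 0.276, -0.026, 1.268, 0, 1.467], TCP at [0.151, -0.606, 0.231] pointing down, gripper open.
Joint ranges: [-3.12, 3.12], [-0.85, 1.88], [-1.08, 1.24], [-1.95, 2.15], [-1.57, 1.53], [-3.14, 3.14]. Speed limits (rad/s): [2.57, 2.57, 3.14, 3.14, 3.14, 3.14].

INTERFACE

Orientations are given as a unit quaternion [x, y, z, w].
In Python, from station import sense, capture, sign_off, hold_point_z gives the robot as it stands.
- The arm moves only by the tool apply_moves, never from a script. Its argument "series" is a list of rows, each an object with "rot": the turn, a rotation vector about the tool's x, y, z in degrees, a list of three; "xyz": the shift along the tool's x, y, z in mm, a list of three; "hand": the opening, from 0 (shut) to 1 (fully open). In form: [{"rot": [rx, ry, rz], "xyz": [tx, ty, tz], "hand": hand}, ...]. A call has 1 to 20 rows; each row is the pose to reach, as a shift and turn from the pose commanded when the call began, along the tool's axes at that moment; what a row does not reach only later rows make up. A row lasts 1/8 s, in which the tool goes at most 62.5 mm and 10.7 degrees, less where a joint would pass 70% of its speed; a pose out of reach is approached as far as the arm can. A call with a gripper value outside its range is refused whole. The fingers move at their own pace and stop on an object; "newtons" is the grip in N (left out, the last holds). Time passes only in rows, so rows that repeat a pose let the fingers close. It gives the time, the measured TCP pose, the force, the opening and the grip force at its end, in the units of the state.
- sense(): the state, without advancing time (a new reading comes with each control period).
- capture(name): name is "side" or "top"; returns a dict with "img" (384x512x3 uint8, red, green, blue), "fx", "fy", "cx", "cy" (pixels), "rvec" (rotation vector, rad) and "tvec" (3), from world to camera coordinates, as OpenCV has them. Camera axes: x right, y down, z forward; pixel columns grow to the right and rows downward; lengths in m; the calibration is good to about 2 mm. A picture is of the moment at which its call begins. There is no depth.
- sign_off(): hands the job in; it is judged then, once.
The state is a dict: "time_s": time; "joint_pos": joint angles; "joint_vel": joint speeds; "joint_torque": joint torques, N m; "position": TCP position; "orientation": TCP orientation; "ft_force": force on the tool from outside, world axes, zero at the start; "wrist_torque": the same for the moment, N m; "width": finger opening in m; "gripper_force": force on a finger pad.
Only numpy, scipy, OpenCV 4.12 (cv2) and the standard library are available. Lean on these libraries where they do the work, as an engineer would, in place of code of your own. Each camera call takes 0.05 s, during which the arm holds its last target. There are 200 camera calls.

## Working session

There is one attempt and no reset: what is moved stays moved. The work goes in short steps, Python scripts to look and compute and a tool call to move; the robot and the scene stay as the last step left them, time stands still between calls to the robot, and variables do not carry over. Pictures are saved under pics/ and viewed, at most 10 in all, crops included, and the job is handed in when it is done.

Besides the shell and the picture viewer there is one more tool, called after "Emit:" as name(argument=value, ...), one argument or row to a line, values as JSON. apply_moves: Moves the arm, as the interface text tells. Its arguments: {"type":"object","properties":{"series":{"type":"array","items":{"type":"object","properties":{"rot":{"type":"array","items":{"type":"number"}},"xyz":{"type":"array","items":{"type":"number"}},"hand":{"type":"number"}}}},"newtons":{"type":"number"}},"required":["series"]}

```bash
mkdir -p pics; ls; python3 - <<'E'
from station import sense,capture,hold_point_z
import cv2
print(hold_point_z,sense())
for n in("side","top"):
    c=capture(n);print({k:v for k,v in c.items() if k!="img"})
    cv2.imwrite(f"pics/{n}0.png",c["img"][:,:,::-1])
E
```

```text
pics
0.0187 {'time_s': 0.0, 'joint_pos': array([-1.42940818e+00,  2.77127320e-01, -2.78760870e-02,  1.26801927e+00,
        1.77591735e-05,  1.46742943e+00]), 'joint_vel': array([-0.00011624, -0.00079855, -0.00111476,  0.00309426, -0.00151382,
        0.00154253]), 'joint_torque': array([ 1.77106100e-03, -4.45506406e+01,  2.95204765e+01,  1.64334581e-02,
        8.30634258e-05, -6.53561791e-07]), 'position': array([ 0.15135397, -0.60559163,  0.2301655 ]), 'orientation': array([ 9.92520598e-01,  1.22072203e-01, -1.22828760e-05, -1.11314135e-03]), 'ft_force': array([0.56660386, 0.26089579, 0.35603816]), 'wrist_torque': array([0.00370735, 0.01415009, 0.01545179]), 'gripper_force': 0.0, 'width': 0.08563164680129014}
{'fx': 374.88055230787967, 'fy': 374.88055230787967, 'cx': 262.2176298933717, 'cy': 196.18831931351994, 'rvec': array([ 2.14480202,  0.06876194, -0.02500171]), 'tvec': array([-5.46824094e-01,  2.61011920e-04,  1.19473646e+00])}
{'fx': 461.65188702345523, 'fy': 461.65188702345523, 'cx': 258.65117097793205, 'cy': 195.874107287245, 'rvec': array([ 2.113712  , -2.13090879,  0.15799167]), 'tvec': array([-0.08736972,  0.57614256,  1.00934922])}
```

View pics/side0.png

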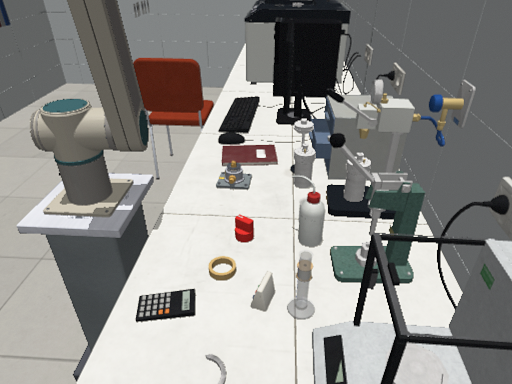

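View pics/top0.png

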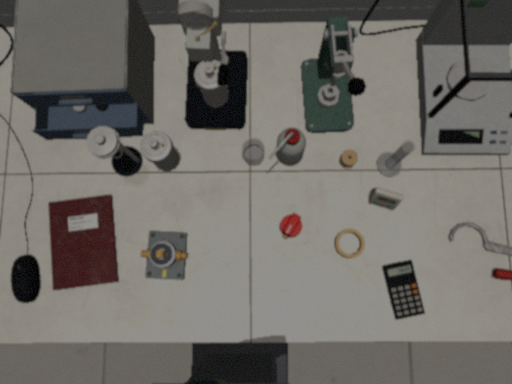

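The top view shows the valve near (166,255), with its yellow mark near (165,273), and the knob near (291,225). In the side view the valve is near (234,175) and the knob near (243,229). I'll zoom in and measure.

```bash
cat > h.py <<'E'
import numpy as np,cv2
from station import sense,capture,sign_off
def ray(c,uv):
    R=cv2.Rodrigues(c["rvec"])[0];K=np.array([[c["fx"],0,c["cx"]],[0,c["fy"],c["cy"]],[0,0,1]])
    d=R.T@np.linalg.solve(K,[uv[0],uv[1],1.]);return -R.T@c["tvec"],d/np.linalg.norm(d)
def onz(c,uv,z):
    o,d=ray(c,uv);return o+d*(z-o[2])/d[2]
def two(c1,p1,c2,p2):
    o,d=ray(c1,p1);q,e=ray(c2,p2)
    s=np.linalg.lstsq(np.c_[d,-e],q-o,rcond=None)[0];a,b=o+s[0]*d,q+s[1]*e
    return (a+b)/2,np.linalg.norm(a-b)
def px(c,P):
    K=np.array([[c["fx"],0,c["cx"]],[0,c["fy"],c["cy"]],[0,0,1]])
    return cv2.projectPoints(np.float64(P).reshape(-1,3),c["rvec"],c["tvec"],K,None)[0].reshape(-1,2)
def crop(c,u,v,w,h,k):
    return cv2.resize(c["img"][v:v+h,u:u+w,::-1],None,fx=k,fy=k,interpolation=cv2.INTER_CUBIC)
def blob(c,lo,hi,box):
    u,v,w,h=box;m=cv2.inRange(cv2.cvtColor(c["img"][v:v+h,u:u+w],cv2.COLOR_RGB2HSV),lo,hi)
    n,l,s,ce=cv2.connectedComponentsWithStats(m)
    return [(s[i,4],np.round(ce[i]+[u,v],2)) for i in range(1,n) if s[i,4]>3]
E
python3 - <<'E'
from h import *
t=capture("top");s=capture("side")
a=np.hstack([crop(t,136,225,60,60,6),crop(t,268,200,60,60,6)]);b=np.hstack([crop(s,205,150,60,45,6),crop(s,220,205,60,45,6)])
cv2.imwrite("pics/z1.png",np.vstack([a[:320],b]))
print("yel top",blob(t,(22,100,100),(35,255,255),(136,225,60,60)))
print("yel side",blob(s,(22,100,100),(35,255,255),(205,150,60,45)))
print("or top",blob(t,(10,60,60),(30,255,255),(136,225,60,60)),"or side",blob(s,(10,60,60),(30,255,255),(205,150,60,45)))
print("knob br",blob(t,(10,60,60),(35,255,255),(268,200,50,50)),blob(s,(10,60,60),(35,255,255),(220,205,50,45)))
red=blob(t,(0,120,60),(8,255,255),(268,205,50,45));print("red",red, onz(t,red[0][1],.035))
print(blob(t,(0,0,170),(180,70,255),(283,215,18,20)))
E
```

```text
yel top [(np.int32(21), array([164., 273.]))]
yel side [(np.int32(10), array([221. , 177.5]))]
or top [(np.int32(69), array([145.52, 253.35])), (np.int32(78), array([159.56, 253.46])), (np.int32(100), array([180.16, 255.08])), (np.int32(41), array([163.9 , 273.02]))] or side [(np.int32(36), array([233.17, 163.81])), (np.int32(54), array([231.8, 178.7])), (np.int32(12), array([221.5, 177.5]))]
knob br [(np.int32(15), array([284.8 , 235.73]))] []
red [(np.int32(336), array([291.  , 224.65]))] [ 0.51003491 -0.16548479  0.035     ]
[]
```

View pics/z1.png

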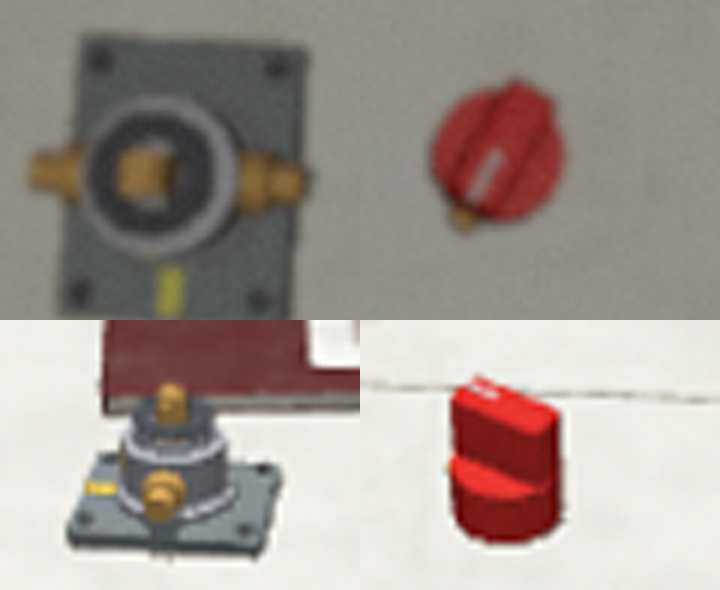

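The zoom shows the spindle top near crop (142,170). The plate screws are at (100,60), (277,66), (80,293) and (260,300), and the yellow mark points to the robot side. The knob's skirt is centred near (499,153), with its boss at (463,217) and the white line pointing down-left.

```bash
python3 - <<'E'
from h import *
t=capture("top");s=capture("side")
T=lambda x,y:((x+.5)/6-.5+136,(y+.5)/6-.5+225)
Kn=lambda x,y:((x-360+.5)/6-.5+268,(y+.5)/6-.5+200)
h=np.array([onz(t,T(*p),.0125)[:2] for p in[(100,60),(277,66),(80,293),(260,300)]])
print("holes",h,h.mean(0))
a=lambda d:np.degrees(np.arctan2(d[1],d[0]))
print("yaw +x",a(h[0]-h[2]),a(h[1]-h[3]),"+y dir-90",a(h[0]-h[1])-90,a(h[2]-h[3])-90)
print("stubs",a(onz(t,(145.52,253.35),.035)-onz(t,(180.16,255.08),.035))-90)
print("body",onz(t,T(162,175),.05),"spin",onz(t,T(142,170),.078),"mark",onz(t,(164,273),.0125))
print("spin2",two(t,T(142,170),s,((173+.5)/6-.5+205,70.5/6-.5+150)))
k=onz(t,Kn(499,153),.03);b=onz(t,(284.8,235.73),.013);print("knob",k,"boss",b,a(k-b),np.linalg.norm((k-b)[:2]))
print("white",a(onz(t,Kn(500,155),.063)-onz(t,Kn(475,200),.063)))
# bar edge via gradients: red-blob brightness lines
m=cv2.inRange(cv2.cvtColor(t["img"],cv2.COLOR_RGB2HSV),(0,120,60),(8,255,255))[205:250,268:318]
c=max(cv2.findContours(m,0,1)[0],key=cv2.contourArea);print(cv2.minEnclosingCircle(c),cv2.boundingRect(c))
E
```

```text
holes [[0.49186345 0.15916739]
 [0.48895285 0.08957742]
 [0.40197601 0.16394756]
 [0.39887994 0.09415134]] [0.44541806 0.12671093]
yaw +x -3.0440941316691355 -2.9069964093495573 +y dir-90 -2.395002375847014 -2.539907611968516
stubs -3.2321795706132264
body [0.44520293 0.12485216 0.05      ] spin [0.44574193 0.12579892 0.078     ] mark [0.40270701 0.12888867 0.0125    ]
spin2 (array([0.44507365, 0.12573148, 0.07766941]), np.float64(0.001393532742398463))
knob [ 0.50957922 -0.16513395  0.03      ] boss [ 0.4866173 -0.1516517  0.013    ] -30.419605643535668 0.02662744052657945
white -29.838204106499468
((23.0, 19.5), 11.236202239990234) (12, 9, 22, 22)
```

Emit:
apply_moves(
  series=[
    {"rot":[0,0,-11],"xyz":[30,-23,0],"hand":1},
    {"rot":[0,0,-21],"xyz":[65,-49,5],"hand":1},
    {"rot":[0,0,-31],"xyz":[105,-79,15],"hand":1},
    {"rot":[0,0,-41],"xyz":[145,-109,20],"hand":1},
    {"rot":[0,0,-51],"xyz":[185,-139,30],"hand":1},
    {"rot":[0,0,-61],"xyz":[225,-168,40],"hand":1},
    {"rot":[0,0,-71],"xyz":[265,-198,45],"hand":1},
    {"rot":[0,0,-81],"xyz":[305,-228,55],"hand":1},
    {"rot":[0,0,-91],"xyz":[340,-255,60],"hand":1},
    {"rot":[0,0,-101],"xyz":[375,-281,65],"hand":1},
    {"rot":[0,0,-111],"xyz":[405,-303,70],"hand":1},
    {"rot":[0,0,-121],"xyz":[430,-322,75],"hand":1},
    {"rot":[0,0,-130],"xyz":[445,-333,80],"hand":1},
    {"rot":[0,0,-136],"xyz":[454.5,-340.3,80],"hand":1},
    {"rot":[0,0,-136],"xyz":[454.5,-340.3,80],"hand":1},
    {"rot":[0,0,-136],"xyz":[454.5,-340.3,80],"hand":1},
  ],
)

```text
time_s: 2.3
position: [0.5097, -0.1664, 0.1514]
orientation: [0.259, 0.966, -0.0, -0.0]
ft_force: [0.4, -1.1, -0.2]
width: 0.0853
gripper_force: 0.0
```

```bash
python3 - <<'E'
from h import *
from scipy.spatial.transform import Rotation as R
s=sense();M=R.from_quat(s["orientation"]).as_matrix();print(s["position"],s["joint_pos"],np.degrees(np.arctan2(M[1,0],M[0,0])),M[:,2],s["ft_force"])
print(M.T@(np.array([.5098,-.1653,.034])-s["position"])*1e3)
c=capture("side");t=capture("top")
cv2.imwrite("pics/z2.png",np.hstack([crop(c,200,150,80,110,4),crop(t,260,180,80,110,4)]))
E
```

```text
[ 0.50974364 -0.16636171  0.15137636] [-4.35900073e-01  1.76860592e-01 -3.28332403e-01  1.06556794e+00
 -2.67936420e-04  8.89802827e-02] 149.92657104987828 [-8.10514392e-05 -2.57823314e-04 -9.99999963e-01] [ 0.3597548  -1.13157686 -0.21090751]
[  0.49019019   0.97798215 117.37607585]
```

View pics/z2.png

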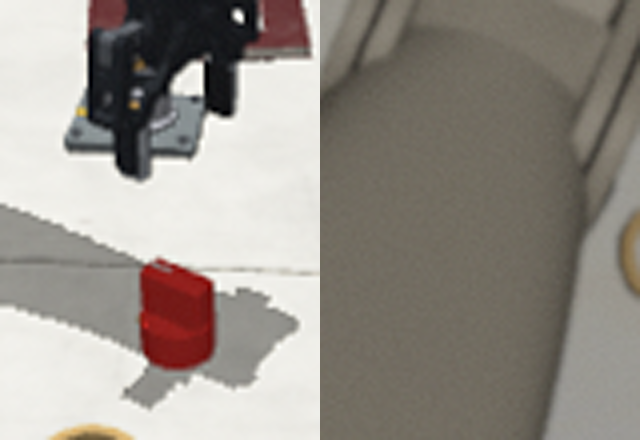

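The side view shows the open fingers above the upright knob (crop (178,315)), and the top view is hidden by the arm. The height and position fit, so I'll descend and grip.

Emit:
apply_moves(
  series=[
    {"rot":[0,0,0],"xyz":[0,0,25],"hand":1},
    {"rot":[0,0,0],"xyz":[0,0,60],"hand":1},
    {"rot":[0,0,0],"xyz":[0,0,90],"hand":1},
    {"rot":[0,0,0],"xyz":[0,0,108],"hand":1},
    {"rot":[0,0,0],"xyz":[0,0,116],"hand":1},
    {"rot":[0,0,0],"xyz":[0,0,116],"hand":1},
    {"rot":[0,0,0],"xyz":[0,0,116],"hand":0.5},
    {"rot":[0,0,0],"xyz":[0,0,116],"hand":0.35},
    {"rot":[0,0,0],"xyz":[0,0,116],"hand":0.1},
    {"rot":[0,0,0],"xyz":[0,0,116],"hand":0.1},
    {"rot":[0,0,0],"xyz":[0,0,116],"hand":0.1},
    {"rot":[0,0,0],"xyz":[0,0,116],"hand":0.1},
    {"rot":[0,0,0],"xyz":[0,0,116],"hand":0.1},
    {"rot":[0,0,0],"xyz":[0,0,116],"hand":0.1},
  ],
  newtons=60,
)

```text
time_s: 4.15
position: [0.5105, -0.1664, 0.0358]
orientation: [0.259, 0.966, -0.0, 0.001]
ft_force: [-0.3, -0.6, 5.3]
width: 0.021
gripper_force: 59.5
```

Emit:
apply_moves(
  series=[
    {"rot":[0,0,0],"xyz":[0,0,-15],"hand":0.1},
    {"rot":[0,0,0],"xyz":[0,0,-45],"hand":0.1},
    {"rot":[0,0,0],"xyz":[0,0,-90],"hand":0.1},
    {"rot":[0,0,-2],"xyz":[15,16,-125],"hand":0.1},
    {"rot":[0,0,-5],"xyz":[40,44,-136],"hand":0.1},
    {"rot":[0,0,-9],"xyz":[70,76,-136],"hand":0.1},
    {"rot":[0,0,-14],"xyz":[100,109,-136],"hand":0.1},
    {"rot":[0,0,-18],"xyz":[130,142,-136],"hand":0.1},
    {"rot":[0,0,-22],"xyz":[160,175,-136],"hand":0.1},
    {"rot":[0,0,-25],"xyz":[185,202,-136],"hand":0.1},
    {"rot":[0,0,-27.2],"xyz":[198,216,-136],"hand":0.1},
    {"rot":[0,0,-27.2],"xyz":[201.3,219.9,-136],"hand":0.1},
    {"rot":[0,0,-27.2],"xyz":[201.3,219.9,-136],"hand":0.1},
    {"rot":[0,0,-27.2],"xyz":[201.3,219.9,-136],"hand":0.1},
    {"rot":[0,0,-27.2],"xyz":[201.3,219.9,-136],"hand":0.1},
  ],
)

```text
time_s: 6.02
position: [0.4456, 0.1243, 0.1713]
orientation: [0.025, 1.0, -0.0, -0.0]
ft_force: [-0.4, 0.4, -0.9]
width: 0.0212
gripper_force: 59.0
```

```bash
python3 - <<'E'
from h import *
from scipy.spatial.transform import Rotation as R
s=sense();M=R.from_quat(s["orientation"]).as_matrix();print(s["position"],np.degrees(np.arctan2(M[1,0],M[0,0])),s["ft_force"],s["wrist_torque"],s["width"])
c=capture("side");t=capture("top")
cv2.imwrite("pics/z3.png",np.hstack([crop(c,200,115,50,75,8),crop(t,140,215,50,75,8)]))
print(px(c,[[.4455,.1258,z] for z in(.078,.136)]),px(t,[[.4455,.1258,z] for z in(.078,.136)]))
E
```

```text
[0.44559135 0.12432619 0.1712937 ] 177.1455715436438 [-0.37592026  0.41944977 -0.87877782] [0.01861251 0.00496139 0.02654158] 0.021169125445419577
[[233.75392614 161.1274179 ]
 [233.17014119 145.08419267]] [[159.24615272 253.02787683]
 [152.65654773 251.69214911]]
```

View pics/z3.png

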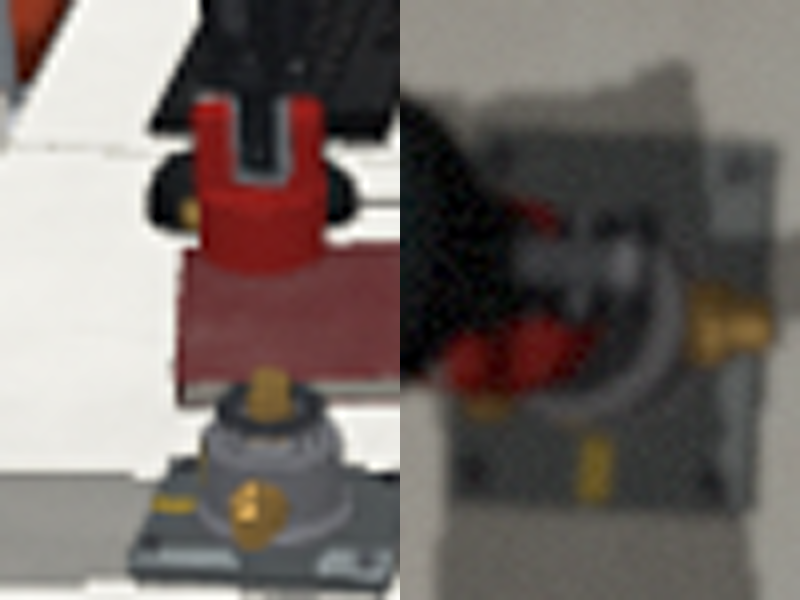

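The boss and the yellow mark are both on the left (-x) in the side view. There the skirt centre is at u≈233.1 and the spindle at u≈233.7, as perspective predicts. Next I'll check y with edge extremes in the top view.

```bash
python3 - <<'E'
from h import *
c=capture("side");t=capture("top");s=sense();P=s["position"];zb=P[2]-.0358
th=np.linspace(0,2*np.pi,181)
ring=lambda z,r,P=P:np.c_[P[0]+r*np.cos(th),P[1]+r*np.sin(th),0*th+z]
f=lambda c:c["img"].astype(float)
red=lambda c:np.clip(f(c)[...,0]-f(c)[...,1:].max(2),0,None)
# side skirt edges per row (subpixel by half-level)
r=red(c);
def edges(row,lo,hi,lev):
    a=row[lo:hi];i=np.where(a>lev)[0];l,h=i[0],i[-1]
    return lo+l-(a[l]-lev)/(a[l]-a[l-1]),lo+h+(a[h]-lev)/(a[h]-a[h+1])
for v in(140,141,142,143,144): 
    e=edges(r[v],222,244,.5*r[v][230:236].mean());print("side",v,np.round(e,2),np.mean(e))
q=np.vstack([px(c,ring(zb,.026)),px(c,ring(zb+.03,.026))]);print("pred side u",q[:,0].min(),q[:,0].max(),q[:,0].mean(),"bottom v",q[:,1].max())
print("col",[(v,int(r[v,233])) for v in range(145,153)])
b=f(c)[...,0]-f(c)[...,2]
for v in(162,163,164,165):print("spin",v,np.round(b[v,227:241]).astype(int))
rt=red(t);q=np.vstack([px(t,ring(zb,.026)),px(t,ring(zb+.03,.026))]);print("pred top umax",q[:,0].max(),"vmax",q[:,1].max(),"at",q[q[:,0].argmax()],q[q[:,1].argmax()])
print(rt[236:268,142:170].astype(int))
E
```

```text
side 140 [224.35 240.15] 232.24886363636364
side 141 [224.34 240.28] 232.311254318363
side 142 [224.28 240.34] 232.3108691077441
side 143 [224.32 239.82] 232.06918021445867
side 144 [224.51 239.71] 232.11077954612438
pred side u 224.59164388469705 241.2309468823069 233.01719865429575 bottom v 148.92614231968298
col [(145, 97), (146, 95), (147, 97), (148, 93), (149, 69), (150, 47), (151, 49), (152, 50)]
spin 162 [39 37 38 39 54 76 74 77 74 41 36 35 36 37]
spin 163 [ 13   6  -2   3  39  73  71  72  68  20 -11  -2   4   7]
spin 164 [  3  -3 -10  12  60  75  71  70  67  16 -11  -7  -4   4]
spin 165 [-5 -6 -9  8 59 70 67 70 66 28 -9 -6 -6  4]
pred top umax 165.795507123263 vmax 264.4096121381553 at [165.79550712 251.16096145] [152.85610672 264.40961214]
[[ 0  0  0  1  0  2  0  1  0  0  0  0  0  0  0  0  0  1  0  0  0  0  0  0
   0  0  0  0]
 [ 0  0  0  0  0  0  0  0  0  0  0  0  0  0  0  0  0  0  0  0  0  0  0  0
   0  0  0  0]
 [ 0  3  3  0  2  0  0  0  0  0  6  5  2  2  0  0  0  0  0  0  0  0  0  0
   0  0  0  0]
 [ 0  0  0  0  0  0  2  4  0  0  8 13 12 13  9  6  1  0  0  0  0  0  0  0

[... 1807 characters left out ...]
7 61 68 65 68 53 45 38 54 62 68 75 70 66 55 50 30 20 10  2  0
   0  0  0  0]
 [ 8 13 15 38 64 68 66 65 49 46 41 43 61 63 72 64 60 48 37 24 10  4  0  0
   0  0  0  0]
 [16 17 18 32 54 63 70 57 55 51 46 58 55 58 65 49 38 31 22 14  2  0  1  0
   0  0  1  2]
 [15 15 17 26 39 48 54 52 40 42 40 42 47 45 36 27 20 11  6  3  0  0  0  0
   0  0  0  0]
 [ 7  8  9 11 18 26 33 32 30 29 30 30 28 25 14  9  4  1  0  1  2  1  0  0
   0  1  2  3]
 [ 3  4  5  3  4 10 19 25 24 21 21 15  9  8  6  2  0  0  0  0  1  0  1  0
   0  0  0  2]
 [ 5  3  4  1  2  3 14 17 17 22 14 11  6  2  3  0  2  2  3  2  2  1  0  3
   0  0  0  0]
 [ 4  3  5  3  1  4  9 11 10 13 11  8  1  0  0  1  0  3  4  3  4  4  2  2
   2  0  0  2]]
```

Emit:
apply_moves(
  series=[
    {"rot":[0,0,0],"xyz":[0,0.5,12],"hand":0.1},
    {"rot":[0,0,0],"xyz":[-0.1,1,35],"hand":0.1},
    {"rot":[0,0,0],"xyz":[-0.2,1.3,50],"hand":0.1},
    {"rot":[0,0,0],"xyz":[-0.2,1.3,53],"hand":0.1},
    {"rot":[0,0,0],"xyz":[-0.2,1.3,53],"hand":0.1},
    {"rot":[0,0,0],"xyz":[-0.2,1.3,53],"hand":0.1},
  ],
)

```text
time_s: 6.98
position: [0.4465, 0.1264, 0.119]
orientation: [0.024, 1.0, 0.0, 0.001]
ft_force: [0.5, -0.2, -0.7]
width: 0.0213
gripper_force: 59.0
```

```bash
python3 - <<'E'
from h import *
s=sense();print(s["position"],s["ft_force"])
c=capture("side");t=capture("top")
cv2.imwrite("pics/z4.png",np.hstack([crop(c,210,140,45,55,9),crop(t,143,228,40,55,9)]))
P=s["position"];zb=P[2]-.0358
for n,q in(("side",c),("top",t)):
    print(n,"skirt rim R",px(q,[[P[0]+.026,P[1],zb],[P[0]-.026,P[1],zb],[P[0],P[1]-.026,zb]]).round(2).tolist(),"body",px(q,[[.4755,.1258,.05],[.4155,.1258,.05],[.4455,.0958,.05]]).round(2).tolist())
E
```

```text
[0.44646598 0.12640749 0.11904654] [ 0.45736372 -0.24656723 -0.66106139]
side skirt rim R [[241.87, 159.91], [226.17, 159.36], [233.03, 163.34]] body [[242.96, 168.91], [225.11, 168.26], [232.91, 172.99]]
top skirt rim R [[158.78, 240.51], [158.05, 264.53], [170.3, 252.38]] body [[162.56, 240.26], [161.78, 267.11], [175.45, 253.52]]
```

View pics/z4.png

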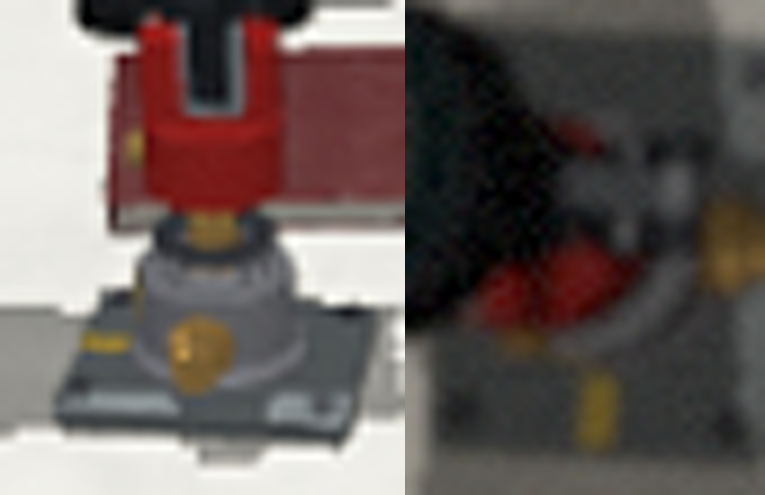

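In the side view the skirt (147–281), spindle (190–238) and washer (153–275) share the same centre column, about 214, so x is aligned. I'll lower slowly and watch the force.

Emit:
apply_moves(
  series=[
    {"rot":[0,0,0],"xyz":[0,-0.4,2],"hand":0.1},
    {"rot":[0,0,0],"xyz":[0,-0.4,3.5],"hand":0.1},
    {"rot":[0,0,0],"xyz":[0,-0.4,5],"hand":0.1},
    {"rot":[0,0,0],"xyz":[0,-0.4,6.5],"hand":0.1},
    {"rot":[0,0,0],"xyz":[0,-0.4,8],"hand":0.1},
    {"rot":[0,0,0],"xyz":[0,-0.4,8],"hand":0.1},
  ],
)

```text
time_s: 7.82
position: [0.4455, 0.1259, 0.1101]
orientation: [0.024, 1.0, -0.0, -0.0]
ft_force: [-0.2, 0.9, -1.5]
width: 0.0209
gripper_force: 59.0
```

Emit:
apply_moves(
  series=[
    {"rot":[0,0,0],"xyz":[0,0,1.5],"hand":0.1},
    {"rot":[0,0,0],"xyz":[0,0,3],"hand":0.1},
    {"rot":[0,0,0],"xyz":[0,0,4.5],"hand":0.1},
    {"rot":[0,0,0],"xyz":[0,0,6],"hand":0.1},
    {"rot":[0,0,0],"xyz":[0,0,8],"hand":0.1},
    {"rot":[0,0,0],"xyz":[0,0,8],"hand":0.1},
    {"rot":[0,0,0],"xyz":[0,0,8],"hand":0.1},
  ],
)

```text
time_s: 8.7
position: [0.4457, 0.1259, 0.1023]
orientation: [0.024, 1.0, 0.0, -0.0]
ft_force: [-0.4, -0.2, -1.3]
width: 0.0213
gripper_force: 59.0
```

Emit:
apply_moves(
  series=[
    {"rot":[0,0,0],"xyz":[0,0,1.5],"hand":0.1},
    {"rot":[0,0,0],"xyz":[0,0,3],"hand":0.1},
    {"rot":[0,0,0],"xyz":[0,0,4.5],"hand":0.1},
    {"rot":[0,0,0],"xyz":[0,0,6],"hand":0.1},
    {"rot":[0,0,0],"xyz":[0,0,6],"hand":0.1},
    {"rot":[0,0,0],"xyz":[0,0,6],"hand":0.1},
    {"rot":[0,0,0],"xyz":[0,0,6],"hand":0.1},
  ],
)

```text
time_s: 9.57
position: [0.4459, 0.1259, 0.0966]
orientation: [0.024, 1.0, 0.0, 0.0]
ft_force: [-1.2, -0.0, 4.0]
width: 0.0213
gripper_force: 59.9
```

Emit:
apply_moves(
  series=[
    {"rot":[0,0,0],"xyz":[0,0,1],"hand":0.1},
    {"rot":[0,0,0],"xyz":[0,0,2],"hand":0.1},
    {"rot":[0,0,0],"xyz":[0,0,2.5],"hand":0.1},
    {"rot":[0,0,0],"xyz":[0,0,2.5],"hand":0.1},
    {"rot":[0,0,0],"xyz":[0,0,2.5],"hand":0.1},
    {"rot":[0,0,0],"xyz":[0,0,2.5],"hand":0.1},
  ],
)

```text
time_s: 10.32
position: [0.4459, 0.1259, 0.0945]
orientation: [0.024, 1.0, 0.0, 0.0]
ft_force: [-2.0, -0.2, 8.0]
width: 0.021
gripper_force: 60.3
```

```bash
python3 - <<'E'
from h import *
F=[]
for i in range(6):
    c=capture("side");s=sense();F.append(s["ft_force"])
print(np.round(F,2),s["position"],s["wrist_torque"],s["gripper_force"],s["time_s"])
cv2.imwrite("pics/z5.png",crop(c,205,140,55,55,10))
E
```

```text
[[-2.42 -0.81  7.74]
 [-2.45 -0.12  9.03]
 [-1.81 -1.04  7.82]
 [-2.62 -0.7   8.58]
 [-2.34 -0.61  7.76]
 [-1.93 -0.54  7.1 ]] [0.4458918  0.12587907 0.09450145] [-0.1218015   0.61061853 -0.06884588] 60.3290069103241 10.625
```

View pics/z5.png

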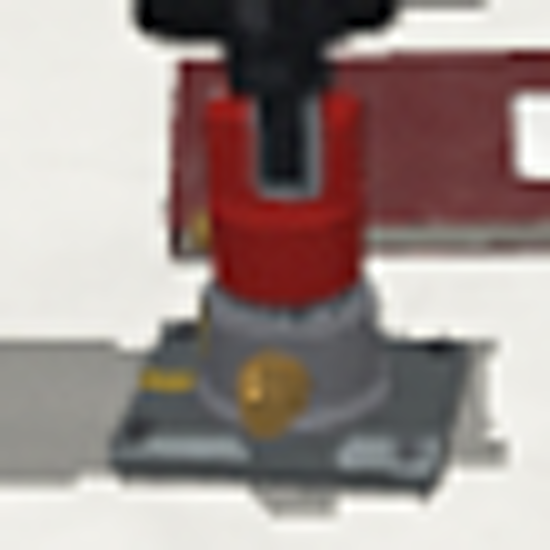

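The picture shows the knob seated over the washer, with its boss on the yellow-mark side. The spring force is about 9.3 N after allowing for the knob's weight. I'll make a small nudge down and ease the sideways load.

Emit:
apply_moves(
  series=[
    {"rot":[0,0,0],"xyz":[0.2,0,0.4],"hand":0.1},
    {"rot":[0,0,0],"xyz":[0.4,0,0.6],"hand":0.1},
    {"rot":[0,0,0],"xyz":[0.4,0,0.6],"hand":0.1},
    {"rot":[0,0,0],"xyz":[0.4,0,0.6],"hand":0.1},
    {"rot":[0,0,0],"xyz":[0.4,0,0.6],"hand":0.1},
  ],
)

```text
time_s: 11.25
position: [0.4459, 0.1259, 0.0941]
orientation: [0.024, 1.0, -0.0, 0.001]
ft_force: [-2.7, -0.8, 8.6]
width: 0.0212
gripper_force: 60.4
```

```bash
python3 - <<'E'
from h import *
F=[]
for i in range(8):
    capture("side");s=sense();F.append(s["ft_force"])
m=np.mean(F,0);print(m,s["position"],s["gripper_force"])
if 8<m[2]<10.5: print(sign_off())
E
```

```text
[-1.87380333 -1.01023489  8.77206731] [0.44587459 0.12590486 0.09412492] 60.35884737968445
the job is handed in; nothing more can be done
None
```

The knob is on the spindle with its boss on the yellow-mark side. I handed the job in with the knob still held down on the spring washer at about 10 N (8.8 N measured plus the knob's weight), pressed about 5.7 mm of the 10 mm travel; the arm touched nothing else that I saw, though I took no final picture of the other things.

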